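# Square the L-shaped photo scale to a medicine box for its record photograph

### The job

The medicine box that came in with the patient is about to be photographed for the record. Lay the white L-shaped photo scale flat on the worktop, graduated side up, and square it to whichever corner of the box is handiest, so that the box's corner sits in the inner corner of the L and both legs lie flush along its two sides. Do not shift the box more than a few millimetres and do not disturb the other things; leave the scale lying there and let go.

Things in the scene. Friction and masses are not known exactly. Their poses are not given: they have to be found in the camera images.
- scale: the loose white plastic L-shaped photo scale (black centimetre blocks and round targets on its top face), 70 g, 6 mm thick, legs 26 mm wide. Origin: middle of the underside of its bounding rectangle, 176 mm (x) by 136 mm (y); z up when the graduated face is up. Long leg along x on the -y side, short leg along y on the -x side; the L opens to +x, +y
- scale_corner (a point): the inner corner of the L, on its underside, same axes as the scale: (-0.062, -0.042, 0) from the scale's origin. From here the inner edge of the long leg runs 150 mm along +x (that leg fills y from -26 mm to 0) and the inner edge of the short leg runs 110 mm along +y (that leg fills x from -26 mm to 0)
- carton: the medicine box: flat white carton with a blue wave pattern, 97 mm (x) by 88 mm (y) by 33 mm high, about 0.3 kg, loose, lying flat. Origin: centre of its underside, axes along its edges
- sharps_box: tall red sharps container with a grey lid, fixed at the back, 133 (x) x 143 (y) x 186 mm high, keep the wrist clear of it; origin at the centre of its underside
- camera: compact black camera lying on its back, 106 x 62 mm, lens up to 45 mm, loose bystander, to be left alone; origin at the centre of its underside
- oximeter: blue and grey finger clip sensor, 34 x 58 x 31 mm, loose bystander, to be left alone; origin at the centre of its underside
- tape_wide: white roll of surgical tape lying flat, 76 mm across, 25 mm high, loose bystander, to be left alone; origin at the centre of its underside

How it is judged (in metres and radians):
At the end, for the whole second after the job is handed in: box's corner in the L's inner corner, either leg along either side: each leg within 3 mm of the box's side (at its middle) and parallel within 0.035 rad; scale flat on the worktop, graduated side up; box flat, under 20 mm from where it lay; both at rest, scale released (((angle between the x axis of scale and the x axis of carton, either way round below 0.035 rad and x of carton in the frame of scale_corner between 0.0459 and 0.0514 m and y of carton in the frame of scale_corner between 0.0415 and 0.047 m) or (angle between the x axis of scale and the y axis of carton, either way round below 0.035 rad and x of carton in the frame of scale_corner between 0.0415 and 0.047 m and y of carton in the frame of scale_corner between 0.0459 and 0.0514 m)) and angle between each of scale, carton's own z axis and vertical below 0.03 rad and height (world z) of scale between -0.002 and 0.002 m and height (world z) of carton below 0.002 m and distance of carton from where it was at the start of the episode below 0.02 m and linear speed of each of scale, carton below 0.01 m/s and angular speed of scale below 0.05 rad/s and contact force between scale and the fingers below 0.05 N); the robot touches nothing.
It fails at once if the medicine box was shifted by more than 20 mm or tipped (distance of carton from where it was at the start of the episode above 0.02 m or angle between carton's own z axis and vertical above 0.2 rad).
It fails at once if another thing on the worktop was shifted by more than 20 mm (distance of any of camera, oximeter, tape_wide from where it was at the start of the episode above 0.02 m).
It also fails if it takes over 58 s, if anything falls off the work surface, if the arm or the gripper's body presses on something with over 40 N, if the wrist force passes 120 N, or if a joint passes its speed limit or range.

### The arm

A 6-joint arm with a two-finger parallel gripper is mounted at the origin on a cart in front of the work surface, level with it; the furniture and walls round the work are solid. World frame = base frame: x ahead of the robot, y to its left, z up, the work surface at z = 0. Lengths are in mm, angles in degrees, forces in N, time in s.
With the tool pointing down it reaches from about 325 to 850 mm from the base axis. Payload 4.4 kg.
Tool frame: the origin (TCP) lies between the finger pads; the fingertips stand 11 mm ahead of it and the grasp point (between the pads) lies 8 mm behind it; z points along the fingers, y is the line along which they close (so a half turn about z gives the same grasp; the last joint's range is limited). The gripper opens to 94 mm and grips with 3 to 60 N. Pads are 16 mm wide; open, the fingers measure 119 mm over their backs; the gripper's body (75 mm by 177 mm) begins 78 mm behind the grasp point.
Start: joints at [-82.076, 11.837, 88.321, -0, 79.842, -8.623], TCP at [163.749, -551.193, 216.447] pointing down, gripper open.
Joint ranges: [-156.59, 156.59], [-49.26, 127.26], [12.9, 141.05], [-63.56, 243.56], [4.71, 150.69], [-161.64, 161.64]. Speed limits (degrees/s): [159.86, 159.86, 180, 180, 180, 180].

### API

Orientations are given as a 3x3 rotation matrix whose columns are the frame's x, y, z axes.
In Python, from plant import ctrl, vision, job, silhouettes gives the robot as it stands.
- The arm moves only by the tool arm_command, never from a script. Its argument "deltas" is a list of rows, each a list of 2 entries, a list of its own where there are three numbers: the shift along the tool's x, y, z normalised to -1 to 1, where 1 is 0.2 m, then the turn about the tool's z normalised to -1 to 1, where 1 is 1.5 rad. A call has 1 to 20 rows; each row is the pose to reach, as a shift and turn from the pose commanded when the call began, along the tool's axes at that moment; what a row does not reach only later rows make up. A row lasts 1/12 s, in which the tool goes at most 41.7 mm and 7.16 degrees, less where a joint would pass 70% of its speed; a pose out of reach is approached as far as the arm can. A call with a number of a shift or a turn outside -1 to 1 is refused whole. A call with a gripper value outside its range is refused whole. "claw" is the opening, from -1 (shut) to 1 (fully open), set as the call begins (left out, the last holds). The fingers move at their own pace and stop on an object; "newtons" is the grip in N (left out, the last holds). Time passes only in rows, so rows that repeat a pose let the fingers close. It gives the time, the measured TCP pose, the force, the opening and the grip force at its end, in the units of the state.
- ctrl.read_state(): the state, without advancing time (a new reading comes with each control period).
- vision.get_image(name): name is "scene" or "top"; returns a dict with "image" (480x640x3 uint8, blue, green, red), "K" (3x3 intrinsics, pixels), "R" (3x3) and "t" (3): a world point X has camera coordinates R X + t. Camera axes: x right, y down, z forward; pixel columns grow to the right and rows downward; lengths in mm; the calibration is good to about 2 mm. A picture is of the moment at which its call begins. There is no depth.
- job.job_done(): hands the job in; it is judged then, once.
Trained networks look in a picture, given as the dict that the camera call returned (one of the last four; its "shot" number tells which), for a name from the list of things; names that differ only in an ending like _2 or _b are one class to them, and where a whole thing is asked for, a point or a joint stands for the part that bears it (a point fixed in the world has none). Each returns a list of dicts, best first, with "p" (0 to 1); they miss things now and then, are a little off and sometimes report something else, mostly with a low value. They report only what shows in the picture. A call takes as long as a camera call.
- silhouettes(name, picture): "pixels" (480x640 bool, what is visible of it) and "position" ([column, row] in pixels, amid what is visible of it).
The state is a dict: "time_s": time; "joint_positions": joint angles; "qd": joint speeds; "tau": joint torques, N m; "ee_pos": TCP position; "tcp_rot": TCP orientation; "contact_force": force on the tool from outside, world axes, zero at the start; "torque": the same for the moment, N m; "finger_gap": opening from 0.0 (shut) to 1.0 (fully open); "grip_force": force on a finger pad.
Only numpy, scipy, OpenCV 4.12 (cv2) and the standard library are available. Lean on these libraries where they do the work, as an engineer would, in place of code of your own. Each camera call takes 0.05 s, during which the arm holds its last target. There are 200 camera calls.

## Working session

There is one attempt and no reset: what is moved stays moved. The work goes in short steps, Python scripts to look and compute and a tool call to move; the robot and the scene stay as the last step left them, time stands still between calls to the robot, and variables do not carry over. Pictures are saved under pics/ and viewed, at most 10 in all, crops included, and the job is handed in when it is done.

Besides the shell and the picture viewer there is one more tool, called after "Emit:" by a JSON object that holds its "api" and its "payload". arm_command: Moves the arm, as the interface text tells. Its arguments: {"type":"object","properties":{"deltas":{"type":"array","items":{"type":"array"}},"claw":{"type":"number"},"newtons":{"type":"number"}},"required":["deltas"]}

```bash
mkdir -p pics
cat > h.py <<'E'
import numpy as np, cv2
from plant import ctrl, vision, job, silhouettes
def back(p,pts,z=0):
    pts=np.atleast_2d(np.array(pts,float)); K,R,t=map(np.array,(p["K"],p["R"],p["t"]))
    d=np.c_[pts,np.ones(len(pts))]@np.linalg.inv(K).T@R; c=-R.T@t
    return c+d*((z-c[2])/d[:,2])[:,None]
def proj(p,X):
    K,R,t=map(np.array,(p["K"],p["R"],p["t"])); u=(np.atleast_2d(X)@R.T+t)@K.T
    return u[:,:2]/u[:,2:]
E
python3 - <<'E'
from h import *
s=ctrl.read_state(); print(s["time_s"],s["ee_pos"],np.round(s["tcp_rot"],3).tolist(),s["finger_gap"])
for n in("top","scene"):
    p=vision.get_image(n); cv2.imwrite(f"pics/{n}0.png",p["image"])
    print(n,np.round(-np.array(p["R"]).T@p["t"]),np.array(p["K"])[0,0])
    for o in("scale","carton","sharps_box","camera","oximeter","tape_wide"):
        for d in silhouettes(o,p)[:1]:
            m=np.array(d["pixels"]).astype(np.uint8)
            np.save(f"m_{n}_{o}.npy",m)
            print(o,round(d["p"],2),d["position"],m.sum(),np.round(back(p,d["position"])[0]))
E
```

```text
0.0 [ 163.64649829 -550.41515753  215.2986857 ] [[0.959, 0.285, -0.0], [0.285, -0.959, 0.002], [0.0, -0.002, -1.0]] 0.9990353701026461
top [ 510.   15. 1112.] 534.6164502030808
scale 0.83 [417.7, 271.0] 1859 [ 501. -198.    0.]
carton 0.61 [293.4, 266.9] 2081 [506.  60.   0.]
camera 0.79 [414.8, 151.2] 1600 [ 753. -191.    0.]
oximeter 0.91 [352.8, 173.6] 533 [703. -62.   0.]
tape_wide 0.83 [197.3, 246.5] 1067 [546. 261.   0.]
scene [250. 573. 581.] 450.4783676364518
scale 0.73 [418.9, 217.9] 1057 [ 487. -196.    0.]
carton 0.85 [352.3, 278.8] 2923 [517.  43.   0.]
camera 0.91 [317.1, 180.1] 905 [ 754. -206.    0.]
oximeter 0.67 [304.9, 214.7] 431 [700. -74.   0.]
tape_wide 0.85 [262.7, 357.8] 2076 [549. 268.   0.]
```

View pics/top0.png

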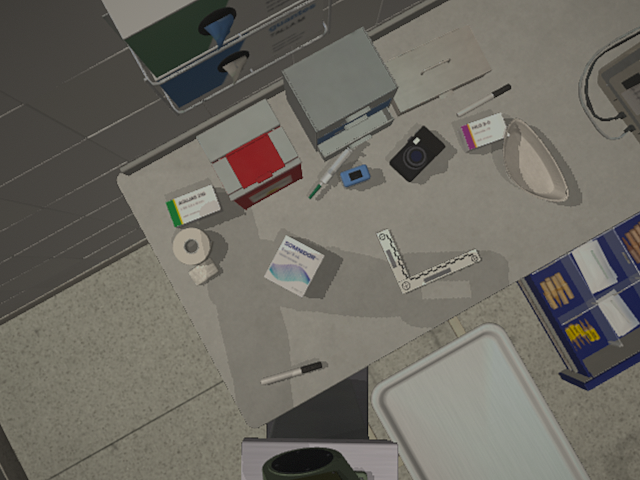

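View pics/scene0.png

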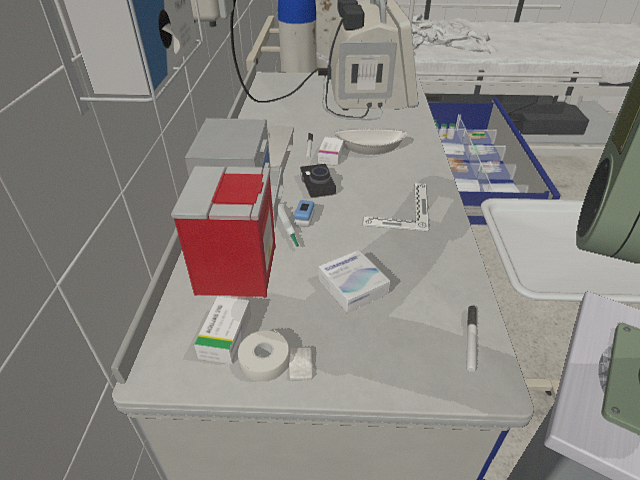

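The top view shows the scale graduated side up: outer corner about (404,292), long leg end (481,255), short leg end (382,230). The carton is at about (295,265). The scene view agrees, and the area between them is free. My plan is to grip the long leg near its free end, drag the scale left while turning it about +47°, and seat it on the carton's near-right corner. First I'll fit the poses more precisely.

```bash
cat > fit.py <<'E'
from h import *
from scipy.optimize import minimize
L=np.array([[-88,-68],[88,-68],[88,-42],[-62,-42],[-62,68],[-88,68]],float)
B=np.array([[-48.5,-44],[48.5,-44],[48.5,44],[-48.5,44]])
def world(q,P,z):
    c,s=np.cos(q[2]),np.sin(q[2]); return np.c_[P@np.array([[c,s],[-s,c]])+q[:2],np.full(len(P),z)]
def poly(o,p,q):
    if o=="scale": return proj(p,world(q,L,6))
    pts=np.r_[proj(p,world(q,B,0)),proj(p,world(q,B,33))].astype(np.float32)
    return cv2.convexHull(pts)[:,0]
def cost(q,o,views):
    q=np.array([q[0],q[1],q[2]/100]); f=0
    for p,m in views:
        a=np.zeros((480,640),np.uint8); cv2.fillPoly(a,[np.round((poly(o,p,q))*256).astype(np.int32)],255,cv2.LINE_AA,8)
        a=a/255.; f+=1-np.minimum(a,m).sum()/np.maximum(a,m).sum()
    return f
def edge(q,o,p,g):  # mean inside-outside contrast along outline
    q=np.array([q[0],q[1],q[2]/100])
    P=world(q,L if o=="scale" else B,6 if o=="scale" else 33); Q=proj(p,P); s=0;n=0
    c=np.roll(Q,-1,0)-Q
    sg=np.sign(np.sum(Q[:,0]*np.roll(Q[:,1],-1)-np.roll(Q[:,0],-1)*Q[:,1]))
    for a,d in zip(Q,c):
        l=np.hypot(*d); u=np.linspace(.05,.95,int(2*l))[:,None]; nn=sg*np.array([-d[1],d[0]])/l
        f=lambda k:cv2.remap(g,*(np.float32((a+u*d+k*nn)[:,i:i+1]) for i in(0,1)),cv2.INTER_LINEAR).ravel()
        s+=np.sum(f(.8)-f(-.8)); n+=len(u)
    return -s/n
def nm(f,x0,a,st):
    S=np.vstack([x0]+[np.array(x0)+e for e in np.diag(st)])
    return minimize(f,x0,a,method="Nelder-Mead",options=dict(initial_simplex=S,xatol=.02,fatol=1e-5,maxiter=600))
def run(o,starts,views,tag):
    rs=[nm(cost,x,(o,views),[8,8,10]) for x in starts]; r=min(rs,key=lambda r:r.fun); r=nm(cost,r.x,(o,views),[3,3,5])
    print(o,tag,"mask",np.round(r.x,1),round(r.fun,3),end=" ")
    if len(views)==1:
        p=views[0][0]; g=cv2.cvtColor(p["image"],cv2.COLOR_BGR2GRAY).astype(np.float32)
        e=nm(edge,r.x,(o,p,g),[3,3,4]); print("edge",np.round(e.x,1),round(e.fun,1),end=""); r=e
    print(); return r.x
def both(st):
    P={n:vision.get_image(n) for n in("top","scene")}; out={}
    for o in("scale","carton"):
        M={n:np.array(silhouettes(o,P[n])[0]["pixels"]).astype(float) for n in P}
        for n in P: out[o,n]=run(o,st[o],[(P[n],M[n])],n)
    return P,out
def draw(P,out,fn,c=None):
    ims=[]
    for n in P:
        im=cv2.resize(P[n]["image"],None,fx=4,fy=4,interpolation=cv2.INTER_CUBIC)
        for o,z,G in(("scale",6,L),("carton",33,B)):
            q=out[o,n].copy(); q[2]/=100
            cv2.polylines(im,[np.round(proj(P[n],world(q,G,z))*4+2).astype(int)],True,(0,0,255),1)
        cen=np.mean([proj(P[n],[*out[o,n][:2],6])[0] for o in("scale","carton")],0)*4
        x,y=np.maximum(cen-[400,300],0).astype(int); ims.append(im[y:y+600,x:x+800])
    im=np.vstack(ims); cv2.imwrite(fn,cv2.resize(im,None,fx=.5,fy=.5) if 0 else cv2.resize(im,(400*2,600*2))[:,:] ) if 0 else [cv2.imwrite(fn%i,v) for i,v in enumerate(ims)]
E
python3 - <<'E'
from fit import *
P,o=both({"scale":[[530,-210,100*np.radians(a)] for a in(-75,-64,-50)],"carton":[[505,55,100*np.radians(a)] for a in(-107,-17)]})
draw(P,o,"pics/f0_%d.png")
E
```

```text
scale top mask [ 553.2 -217.3 -114.7] 0.118 edge [ 552.6 -218.1 -115. ] -48.4
scale scene mask [ 549.7 -211.5 -114.6] 0.095 edge [ 548.6 -208.8 -114.5] -31.9
carton top mask [508.6  58.1 -45.3] 0.044 edge [508.5  58.  -47.4] -53.6
carton scene mask [506.7  60.6 -47.1] 0.037 edge [507.1  60.1 -47. ] -32.8
```

View pics/f0_0.png

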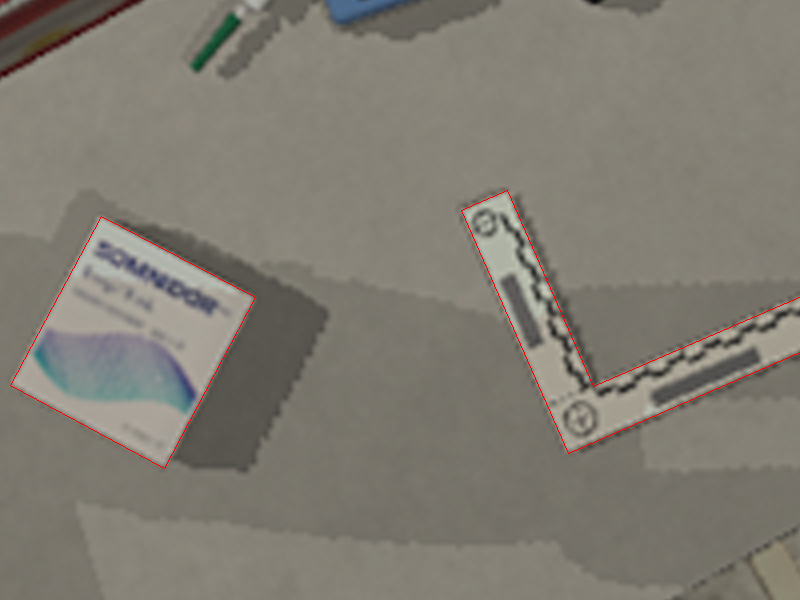

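View pics/f0_1.png

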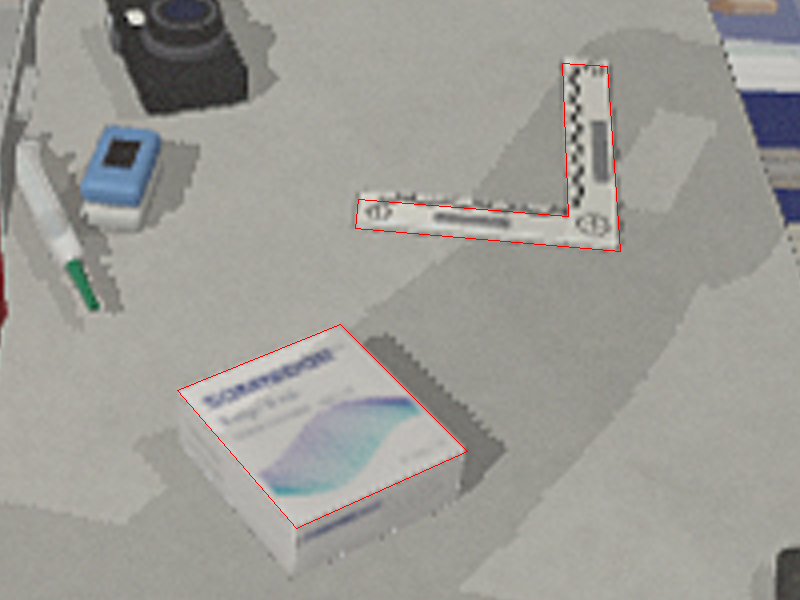

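The top-view fits match the outlines closely: scale (552.6, −218.1, −65.9°) and carton (508.5, 58.0, −27.2°). I'll start moving to the grasp point, about (529, −301), with tool x at about 114°.

Emit:
{"api": "arm_command", "payload": {"deltas": [[[0.1,-0.034,0],-0.06],[[0.25,-0.085,0],-0.14],[[0.4,-0.136,0],-0.22],[[0.55,-0.187,0],-0.3],[[0.7,-0.238,0],-0.38],[[0.85,-0.289,0],-0.46],[[0.95,-0.323,0],-0.53],[[1,-0.34,0],-0.57],[[1,-0.34,0],-0.57],[[1,-0.34,0],-0.57]], "claw": 0.0, "newtons": 30}}

```text
time_s: 1.83
ee_pos: [336.3, -428.9, 216.5]
tcp_rot: [[0.414, 0.91, -0.0], [0.91, -0.414, -0.0], [-0.001, -0.0, -1.0]]
contact_force: [0.7, -0.4, -0.4]
finger_gap: 0.501
grip_force: 0.0
```

```bash
cat > go.py <<'E'
import sys
from h import *
def go(x,y,z,a):
    s=ctrl.read_state(); R=np.array(s["tcp_rot"]); p=np.array(s["ee_pos"])
    d=R.T@(np.array([x,y,z])-p)/200; b=np.degrees(np.arctan2(R[1,0],R[0,0])); t=-(((a-b)+180)%360-180)
    print("t",round(s["time_s"],2),"p",np.round(p,1),"ang",round(b,2),"tilt",np.round(R[:,2],4),"gap",round(94*s["finger_gap"],1),"F",np.round(s["contact_force"],1),"delta",np.round(d,4),"turn",round(np.radians(t)/1.5,4))
if __name__=="__main__": go(*map(float,sys.argv[1:]))
E
python3 go.py 529.3 -300.8 100 114.1
```

```text
t 1.83 p [ 336.3 -428.9  216.5] ang 65.52 tilt [-3.e-04 -5.e-04 -1.e+00] gap 47.1 F [ 0.7 -0.4 -0.4] delta [0.983  0.6128 0.582 ] turn -0.5652
```

Emit:
{"api": "arm_command", "payload": {"deltas": [[[0.1,0.06,0.05],-0.06],[[0.25,0.153,0.15],-0.14],[[0.4,0.245,0.25],-0.22],[[0.55,0.337,0.35],-0.3],[[0.7,0.429,0.45],-0.38],[[0.85,0.521,0.52],-0.46],[[0.95,0.582,0.57],-0.53],[[0.983,0.613,0.58],-0.565],[[0.983,0.613,0.58],-0.565],[[0.983,0.613,0.58],-0.565],[[0.983,0.613,0.58],-0.565]]}}

```text
time_s: 2.75
ee_pos: [528.4, -302.3, 100.9]
tcp_rot: [[-0.405, 0.914, 0.0], [0.914, 0.405, -0.001], [-0.001, -0.0, -1.0]]
contact_force: [0.3, 0.0, 0.4]
finger_gap: 0.502
grip_force: 0.0
```

```bash
python3 go.py 529.3 -300.8 12.5 114.1
```

```text
t 2.75 p [ 528.4 -302.3  100.9] ang 113.9 tilt [ 1.e-04 -8.e-04 -1.e+00] gap 47.1 F [0.3 0.  0.4] delta [0.0055 0.0073 0.4418] turn -0.0024
```

Emit:
{"api": "arm_command", "payload": {"deltas": [[[0.005,0.005,0.1],0],[[0.005,0.005,0.2],0],[[0.005,0.005,0.3],0],[[0.005,0.005,0.38],0],[[0.005,0.005,0.42],0],[[0.005,0.005,0.44],0],[[0.005,0.005,0.44],0],[[0.005,0.005,0.44],0]]}}

```text
time_s: 3.42
ee_pos: [530.0, -300.6, 13.6]
tcp_rot: [[-0.407, 0.913, 0.001], [0.913, 0.407, -0.001], [-0.002, 0.001, -1.0]]
contact_force: [0.3, -0.4, 0.2]
finger_gap: 0.501
grip_force: 0.0
```

Emit:
{"api": "arm_command", "payload": {"deltas": [[[0,0,0],0],[[0,0,0],0],[[0,0,0],0],[[0,0,0],0],[[0,0,0],0],[[0,0,0],0],[[0,0,0],0],[[0,0,0],0],[[0,0,0],0],[[0,0,0],0],[[0,0,0],0],[[0,0,0],0]], "claw": -1, "newtons": 30}}

```text
time_s: 4.42
ee_pos: [530.0, -299.9, 13.2]
tcp_rot: [[-0.408, 0.913, 0.001], [0.913, 0.408, -0.001], [-0.001, 0.0, -1.0]]
contact_force: [-1.7, -0.7, 5.1]
finger_gap: 0.27
grip_force: 30.0
```

```bash
python3 go.py 529.3 -300.8 12.5 114.1
python3 - <<'E'
from fit import *
P,o=both({"scale":[[552,-218,-115]],"carton":[[508,58,-47]]}); draw(P,o,"pics/f1_%d.png")
E
```

```text
t 4.42 p [ 530.  -299.9   13.2] ang 114.1 tilt [ 7.e-04 -7.e-04 -1.e+00] gap 25.4 F [-1.7 -0.7  5.1] delta [-0.0026 -0.0052  0.0034] turn 0.0
scale top mask [ 554.3 -215.7 -114. ] 0.182 edge [ 553.5 -216.8 -113.6] -49.3
scale scene mask [ 550.8 -209.8 -114.7] 0.133 edge [ 549.4 -207.5 -112.6] -28.8
carton top mask [509.1  58.9 -47.6] 0.06 edge [508.5  57.9 -47.4] -57.4
carton scene mask [507.9  58.4 -49. ] 0.062 edge [507.2  60.  -46.8] -35.1
```

```bash
python3 go.py 523 -210 12.5 114.1|sed 's/.*delta/delta/'
```

```text
delta [0.4246 0.1514 0.0031] turn 0.0
```

Emit:
{"api": "arm_command", "payload": {"deltas": [[[0.02,0.007,0],0],[[0.06,0.021,0],0],[[0.1,0.036,0],0],[[0.15,0.053,0],0],[[0.2,0.071,0],0],[[0.25,0.089,0],0],[[0.3,0.107,0],0],[[0.35,0.125,0],0],[[0.39,0.139,0],0],[[0.415,0.148,0],0],[[0.425,0.151,0],0],[[0.425,0.151,0],0]]}}

```text
time_s: 5.72
ee_pos: [523.0, -208.4, 13.2]
tcp_rot: [[-0.41, 0.912, 0.001], [0.912, 0.41, -0.001], [-0.001, 0.001, -1.0]]
contact_force: [-0.1, -2.8, 6.4]
finger_gap: 0.267
grip_force: 30.0
```

Emit:
{"api": "arm_command", "payload": {"deltas": [[[0,0,0],-0.02],[[0,0,0],-0.05],[[0,0,0],-0.08],[[0,0,0],-0.11],[[0,0,0],-0.14],[[0,0,0],-0.17],[[0,0,0],-0.2],[[0,0,0],-0.23],[[0,0,0],-0.26],[[0,0,0],-0.29],[[0,0,0],-0.32],[[0,0,0],-0.35],[[0,0,0],-0.38],[[0,0,0],-0.41],[[0,0,0],-0.43],[[0,0,0],-0.445],[[0,0,0],-0.45],[[0,0,0],-0.45]]}}

```text
time_s: 7.22
ee_pos: [523.0, -207.5, 13.2]
tcp_rot: [[-0.889, 0.457, 0.001], [0.457, 0.889, 0.002], [0.0, 0.002, -1.0]]
contact_force: [0.7, 1.7, 8.5]
finger_gap: 0.266
grip_force: 30.0
```

```bash
python3 go.py 466.7 -130.7 13.2 152.8
python3 - <<'E'
from fit import *
P,o=both({"scale":[[505,-135,-47]],"carton":[[508,58,-47]]}); draw(P,o,"pics/f2_%d.png")
E
```

```text
t 7.22 p [ 523.  -207.5   13.2] ang 152.78 tilt [ 0.001  0.002 -1.   ] gap 25.0 F [0.7 1.7 8.5] delta [4.258e-01 2.127e-01 3.000e-04] turn -0.0003
scale top mask [ 493.1 -123.   -48.7] 0.42 edge [ 496.3 -116.9  -44.9] -31.7
scale scene mask [ 488.4 -121.9  -46.1] 0.137 edge [ 489.6 -124.7  -47. ] -25.3
carton top mask [509.2  59.  -47.5] 0.038 edge [508.5  57.9 -47.3] -58.0
carton scene mask [507.5  60.1 -47.4] 0.052 edge [507.2  59.9 -46.8] -35.1
```

View pics/f2_0.png

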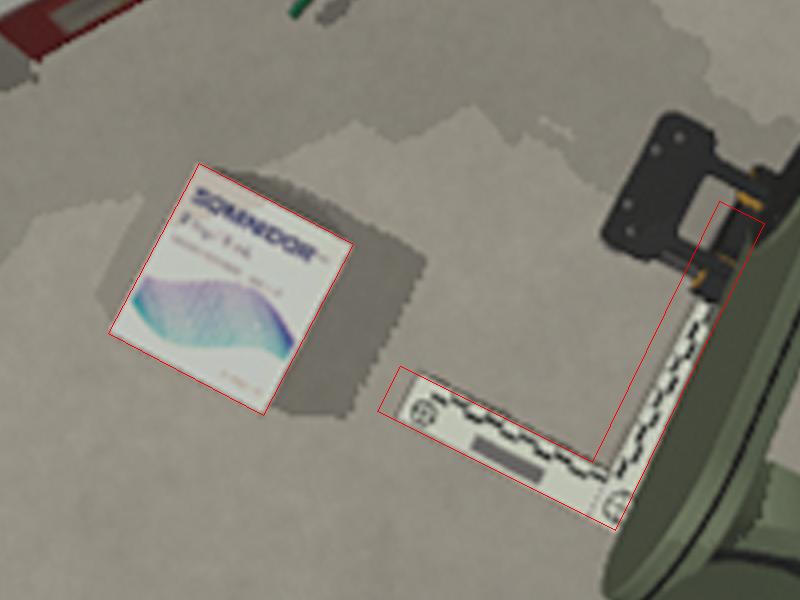

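Emit:
{"api": "arm_command", "payload": {"deltas": [[[0.02,0.01,-0.004],0],[[0.06,0.03,-0.004],0],[[0.1,0.05,-0.004],0],[[0.15,0.075,-0.004],0],[[0.2,0.1,-0.004],0],[[0.25,0.125,-0.004],0],[[0.3,0.15,-0.004],0],[[0.35,0.175,-0.004],0],[[0.39,0.195,-0.004],0],[[0.415,0.208,-0.004],0],[[0.426,0.213,-0.004],0],[[0.426,0.213,-0.004],0],[[0.426,0.213,-0.004],0]]}}

```text
time_s: 8.6
ee_pos: [465.3, -131.7, 13.1]
tcp_rot: [[-0.889, 0.458, -0.002], [0.458, 0.889, 0.002], [0.003, 0.001, -1.0]]
contact_force: [-1.9, 1.8, 7.4]
finger_gap: 0.269
grip_force: 30.0
```

```bash
python3 go.py 525.9 -37.5 13.2 152.8
```

```text
t 8.6 p [ 465.3 -131.7   13.1] ang 152.75 tilt [-0.0022  0.0023 -1.    ] gap 25.3 F [-1.9  1.8  7.4] delta [-5.350e-02  5.573e-01  2.000e-04] turn -0.0006
```

Emit:
{"api": "arm_command", "payload": {"deltas": [[[-0.002,0.03,-0.005],0],[[-0.008,0.08,-0.005],0],[[-0.013,0.14,-0.005],0],[[-0.019,0.2,-0.005],0],[[-0.025,0.26,-0.005],0],[[-0.031,0.32,-0.005],0],[[-0.036,0.38,-0.005],0],[[-0.042,0.44,-0.005],0],[[-0.047,0.49,-0.005],0],[[-0.051,0.53,-0.005],0],[[-0.0535,0.55,-0.005],0],[[-0.0535,0.557,-0.005],0],[[-0.0535,0.557,-0.005],0],[[-0.0535,0.557,-0.005],0]]}}

```text
time_s: 9.77
ee_pos: [526.5, -38.8, 14.2]
tcp_rot: [[-0.889, 0.458, -0.0], [0.458, 0.889, 0.0], [0.0, -0.0, -1.0]]
contact_force: [-0.2, 0.8, -0.7]
finger_gap: 0.268
grip_force: 30.0
```

```bash
python3 go.py 552.8 -28.8 13.2 152.8
python3 - <<'E'
from fit import *
P,o=both({"scale":[[492,41,-47]],"carton":[[508,58,-47]]}); draw(P,o,"pics/f3_%d.png")
E
```

```text
t 9.77 p [526.5 -38.8  14.2] ang 152.75 tilt [-3.e-04  0.e+00 -1.e+00] gap 25.2 F [-0.2  0.8 -0.7] delta [-0.0939  0.1045  0.0049] turn -0.0006
scale top mask [494.8  40.8 -47.5] 0.411 edge [493.6  40.3 -46.6] -33.1
scale scene mask [490.5  43.7 -47.8] 0.084 edge [492.1  41.9 -47.4] -27.2
carton top mask [508.2  62.8 -58.9] 0.335 edge [509.   57.8 -46.6] -28.5
carton scene mask [508.7  58.6 -46.8] 0.065 edge [507.2  60.2 -47.1] -40.5
```

View pics/f3_0.png

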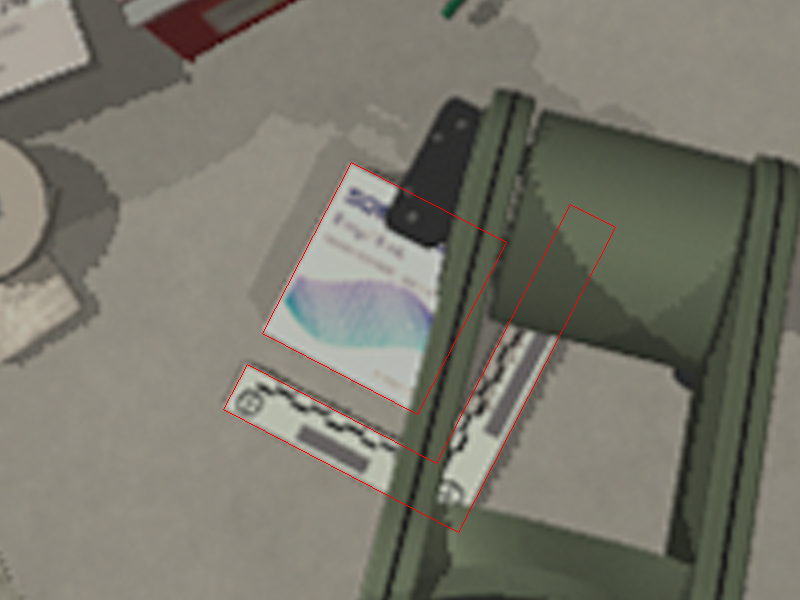

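Emit:
{"api": "arm_command", "payload": {"deltas": [[[-0.01,0.011,0.002],0],[[-0.02,0.022,0.002],0],[[-0.03,0.033,0.002],0],[[-0.04,0.044,0.002],0],[[-0.05,0.055,0.002],0],[[-0.06,0.066,0.002],0],[[-0.068,0.075,0.002],0],[[-0.075,0.083,0.002],0],[[-0.081,0.09,0.002],0],[[-0.087,0.097,0.002],0],[[-0.092,0.102,0.002],0],[[-0.096,0.107,0.002],0],[[-0.1,0.111,0.002],0],[[-0.104,0.114,0.002],0],[[-0.104,0.114,0.002],0],[[-0.104,0.114,0.002],0],[[-0.104,0.114,0.002],0]]}}

```text
time_s: 11.48
ee_pos: [555.0, -27.8, 13.5]
tcp_rot: [[-0.889, 0.457, -0.001], [0.457, 0.889, 0.0], [0.001, -0.0, -1.0]]
contact_force: [-2.6, -0.9, -0.1]
finger_gap: 0.271
grip_force: 30.1
```

```bash
python3 go.py 552.8 -28.8 13.2 152.8
python3 - <<'E'
from fit import *
P,o=both({"scale":[[519,50,-47]],"carton":[[508,58,-47]]}); draw(P,o,"pics/f4_%d.png")
E
```

```text
t 11.48 p [555.  -27.8  13.5] ang 152.78 tilt [-1.2e-03  1.0e-04 -1.0e+00] gap 25.4 F [-2.6 -0.9 -0.1] delta [ 0.0075 -0.0095  0.0017] turn -0.0002
scale top mask [519.3  51.1 -47.2] 0.469 edge [521.5  50.9 -44.4] -7.3
scale scene mask [518.2  53.5 -44.2] 0.362 edge [519.7  52.8 -45.2] -26.3
carton top mask [510.4  59.7 -46.2] 0.364 edge [509.2  58.4 -45.1] -42.7
carton scene mask [512.3  57.6 -45.7] 0.09 edge [508.3  60.4 -44.8] -42.5
```

View pics/f4_1.png

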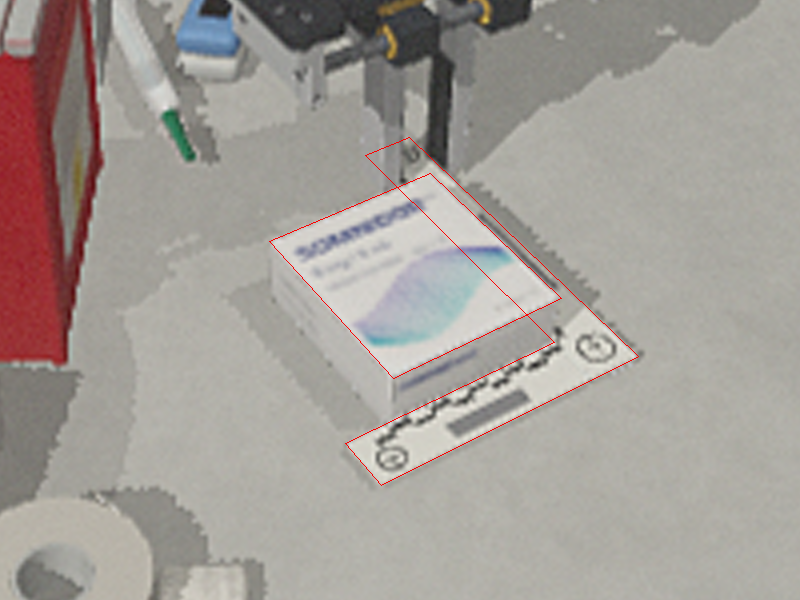

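The carton moved about 1 mm and turned with the scale. The fits put it at (48.4, 43.9) in the corner frame, against a nominal (48.5, 44), so I'll release.

Emit:
{"api": "arm_command", "payload": {"deltas": [[[0,0,0],0],[[0,0,0],0],[[0,0,0],0],[[0,0,0],0],[[0,0,0],0],[[0,0,0],0],[[0,0,0],0],[[0,0,0],0]], "claw": -0.05}}

```text
time_s: 12.45
ee_pos: [555.7, -27.9, 13.9]
tcp_rot: [[-0.889, 0.458, 0.0], [0.458, 0.889, 0.0], [-0.0, 0.0, -1.0]]
contact_force: [0.5, 0.2, -0.8]
finger_gap: 0.474
grip_force: 0.0
```

Emit:
{"api": "arm_command", "payload": {"deltas": [[[0,0,-0.02],0],[[0,0,-0.08],0],[[0,0,-0.2],0],[[0,0,-0.35],0],[[0,0,-0.5],0],[[0,0,-0.6],0],[[0,0,-0.6],0],[[0,0,-0.6],0]]}}

```text
time_s: 13.12
ee_pos: [557.1, -28.1, 136.2]
tcp_rot: [[-0.889, 0.458, 0.005], [0.458, 0.889, -0.001], [-0.005, 0.001, -1.0]]
contact_force: [0.3, 0.5, 0.7]
finger_gap: 0.475
grip_force: 0.0
```

```bash
python3 go.py 420 -330 200 152.8
```

```text
t 13.12 p [557.1 -28.1 136.2] ang 152.77 tilt [ 4.6e-03 -9.0e-04 -1.0e+00] gap 44.7 F [0.3 0.5 0.7] delta [-0.0827 -1.6553 -0.3207] turn -0.0003
```

Emit:
{"api": "arm_command", "payload": {"deltas": [[[0,-0.1,-0.1],0],[[0,-0.25,-0.2],0],[[0,-0.4,-0.3],0],[[0,-0.55,-0.3],0],[[0,-0.7,-0.3],0],[[0,-0.85,-0.3],0],[[0,-0.95,-0.3],0],[[0,-1,-0.3],0],[[0,-1,-0.3],0]]}}

```text
time_s: 13.87
ee_pos: [462.5, -206.6, 192.3]
tcp_rot: [[-0.888, 0.46, -0.003], [0.46, 0.888, 0.001], [0.003, 0.0, -1.0]]
contact_force: [0.1, -0.1, -0.4]
finger_gap: 0.47
grip_force: 0.0
```

Emit:
{"api": "arm_command", "payload": {"deltas": [[[0,-0.1,0],0],[[0,-0.25,0],0],[[0,-0.4,0],0],[[0,-0.55,0],0],[[0,-0.65,0],0],[[0,-0.7,0],0],[[0,-0.7,0],0],[[0,-0.7,0],0]]}}

```text
time_s: 14.53
ee_pos: [400.5, -329.0, 193.2]
tcp_rot: [[-0.889, 0.458, -0.0], [0.458, 0.889, 0.002], [0.001, 0.002, -1.0]]
contact_force: [0.3, -0.7, 0.6]
finger_gap: 0.48
grip_force: 0.0
```

Run:
```python
from fit import *
P,o=both({"scale":[[519,50,-46]],"carton":[[508,58,-46]]}); draw(P,o,"pics/f5_%d.png")
for n in P:
    s,c=o["scale",n],o["carton",n]; t=s[2]/100; d=c[:2]-s[:2]; R=np.array([[np.cos(t),np.sin(t)],[-np.sin(t),np.cos(t)]])
    print(n,R@d+[62,42],"dth",(c[2]-s[2])/100)
```

```text
scale top mask [522.3  51.3 -45.6] 0.159 edge [521.9  51.1 -45.1] -19.9
scale scene mask [518.8  55.3 -45.3] 0.338 edge [520.2  53.3 -45. ] -25.3
carton top mask [512.2  58.  -42.6] 0.042 edge [509.5  58.7 -45.1] -51.0
carton scene mask [511.4  59.1 -43. ] 0.066 edge [508.8  60.7 -44.4] -33.5
top [47.51319578 43.38537112] dth -0.0005558534926242941
scene [48.44700772 43.68948176] dth 0.005231867611436485
```

View pics/f5_0.png

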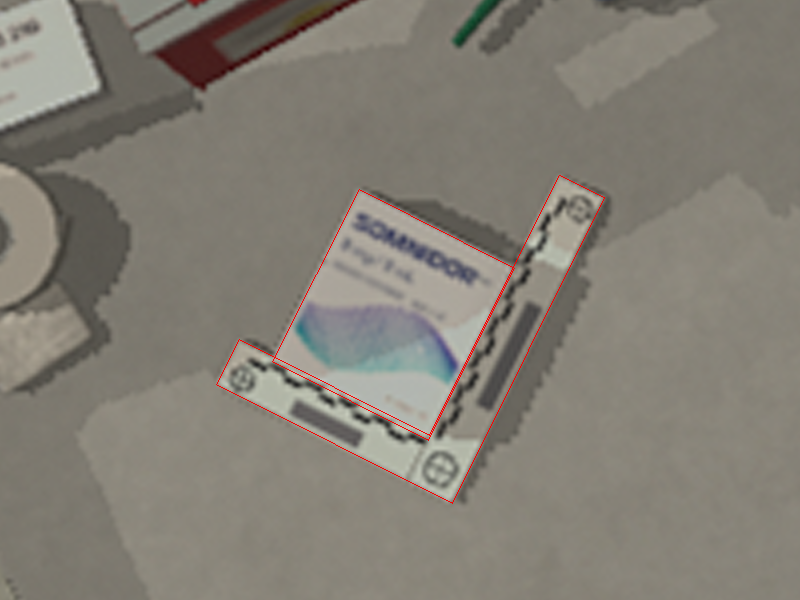

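View pics/f5_1.png

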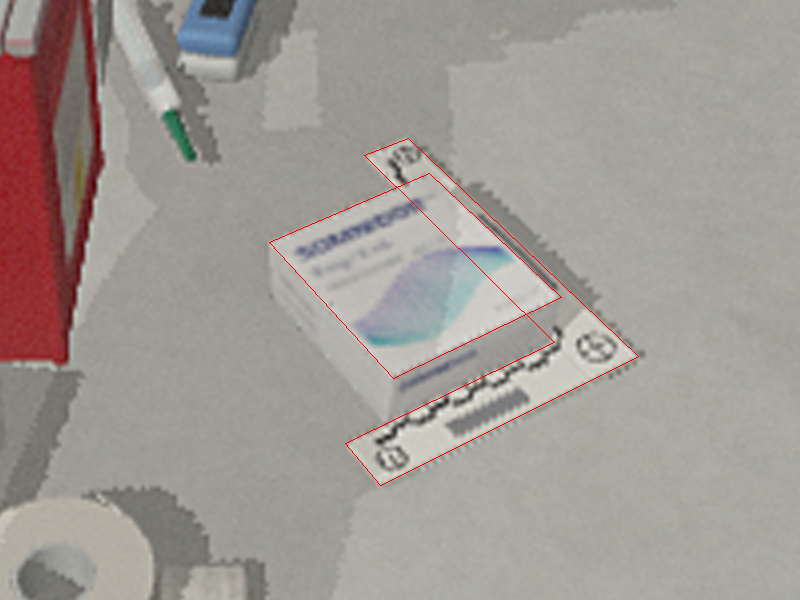

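Both views show the scale flat and flush along two sides of the carton, parallel to within 0.005 rad. The carton sits at about (48, 43.5) mm in the corner frame, well inside the tolerance, and it moved only about 1 to 2 mm. I'll hand the job in.

```bash
python3 -c "
from plant import job; print(job.job_done())"
```

```text
the job is handed in; nothing more can be done
None
```

The scale is lying flat, graduated side up and released, and flush on two sides of the box to within about 1 mm by the camera fits; the box moved only about 1–2 mm, and the job is handed in, with no verdict reported back.

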